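Make up the parts kit for one circuit board

ROBOT

A 6-joint arm with a two-finger parallel gripper is mounted at the origin on the work surface. World frame = base frame: x ahead of the robot, y to its left, z up, the work surface at z = 0. Lengths are in m, angles in rad, forces in N, time in s.
With the tool pointing down it reaches from about 0.375 to 0.9 m from the base axis. Payload 3.1 kg.
Tool frame: the origin (TCP) lies between the finger pads; the fingertips stand 11 mm ahead of it and the grasp point (between the pads) lies 8 mm behind it; z points along the fingers, y is the line along which they close (so a half turn about z gives the same grasp; the last joint's range is limited). The gripper opens to 87 mm and grips with 3 to 60 N. Pads are 19 mm wide; open, the fingers measure 117 mm over their backs; the gripper's body (75 mm by 190 mm) begins 51 mm behind the grasp point.
Start: joints at [-1.48, 0.527, 1.433, -0, 1.181, -0.178], TCP at [0.167, -0.602, 0.234] pointing down, gripper open.
Joint ranges: [-3.08, 3.08], [-0.75, 2.2], [0.22, 2.44], [-1.43, 4.57], [0, 2.65], [-2.85, 2.85]. Speed limits (rad/s): [2.79, 2.79, 3.14, 3.14, 3.14, 3.14].

INTERFACE

Orientations are given as a unit quaternion [x, y, z, w].
In Python, from rig import robot gives the robot as it stands.
- The arm moves only by the tool move_arm, never from a script. Its argument "moves" is text: rows parted by semicolons, each of 7 numbers parted by spaces: the shift along the tool's x, y, z in units of 100 mm (1.0 is 100 mm), then the turn, a rotation vector about the tool's x, y, z in units of 90 degrees (1.0 is 90 degrees), then the opening, from 0 (shut) to 1 (fully open). A call has 1 to 12 rows; each row is the pose to reach, as a shift and turn from the pose commanded when the call began, along the tool's axes at that moment; what a row does not reach only later rows make up. A row lasts 1/10 s, in which the tool goes at most 50 mm and 8.59 degrees, less where a joint would pass 70% of its speed; a pose out of reach is approached as far as the arm can. A call with a number of a shift or a turn outside -1 to 1 is refused whole. A call with a gripper value outside its range is refused whole. The fingers move at their own pace and stop on an object; "squeeze" is the grip in N (left out, the last holds). Time passes only in rows, so rows that repeat a pose let the fingers close. It gives the time, the measured TCP pose, the force, the opening and the grip force at its end, in the units of the state.
- robot.get_obs(): the state, without advancing time (a new reading comes with each control period).
- robot.camera(name): name is "scene" or "top"; returns a dict with "image" (420x560x3 uint8, red, green, blue), "intrinsics" (3x3 intrinsics, pixels), "extrinsics" (4x4, takes a point from world to camera coordinates). Camera axes: x right, y up, looking along -z (the intrinsics and any distortion apply to the point x, -y, -z); pixel columns grow to the right and rows downward; lengths in m; the calibration is good to about 2 mm. A picture is of the moment at which its call begins. There is no depth.
- robot.hand_in(): hands the job in; it is judged then, once.
The state is a dict: "time": time; "q": joint angles; "joint_velocities": joint speeds; "joint_torque": joint torques, N m; "position": TCP position; "tool_rot": TCP orientation; "ft_force": force on the tool from outside, world axes, zero at the start; "moment": the same for the moment, N m; "grip_width": finger opening in m; "grip_force": force on a finger pad.
Only numpy, scipy, OpenCV 4.12 (cv2) and the standard library are available. Lean on these libraries where they do the work, as an engineer would, in place of code of your own. Each camera call takes 0.05 s, during which the arm holds its last target. There are 200 camera calls.

TASK

Fill the kit tray for the next board: put the long pin header in the long slot, the wide capacitor in the round pocket, the heatsink in the large square pocket and the relay in the small rectangular pocket, each upright and seated flat on the floor of its pocket. Leave the short pin header and the slim capacitor where they are; they belong to another job.

Things in the scene. Friction and masses are not known exactly. Their poses are not given: they have to be found in the camera images.
- long_header_center (a point): The long pin header: black plastic box header, an open-topped trough 60 mm long (x), 10 mm wide (y), 16 mm high, with gold pins inside, 16 g, standing on the bench with its opening up. Point: its centre, 8 mm above its underside; z up
- wide_capacitor_center (a point): The wide capacitor: dark upright cylinder with a silver top, 30 mm in diameter, 40 mm high, 45 g. Point: its centre, 20 mm above its underside; z up along its axis
- heatsink_center (a point): The heatsink: bare aluminium block with 7 upright fins, 40 x 40 mm, 25 mm high, 55 g. Point: its centre, 12.5 mm above its underside; x across the fins, y along them, z up
- relay_center (a point): The relay: plain cream-white block 30 mm long (x), 20 mm wide (y), 25 mm high, 28 g. Point: its centre, 12.5 mm above its underside; z up
- slot_pocket: White insert block, 84 (x) x 72 x 10 mm, fixed in one of four changing places (two by two) of an aluminium tray (180 x 156 mm, rim 12 mm above the bench). In its top, centred, a 6 mm deep pocket with a dark floor: a long narrow slot, 74 mm (x) by 24 mm (y). Origin: centre of the block's underside, 3 mm above the bench; pocket floor 4 mm, block top 10 mm above it; z up
- round_pocket: White insert block, 84 (x) x 72 x 10 mm, fixed in one of four changing places (two by two) of an aluminium tray (180 x 156 mm, rim 12 mm above the bench). In its top, centred, a 6 mm deep pocket with a dark floor: a round one, 46 mm in diameter. Origin: centre of the block's underside, 3 mm above the bench; pocket floor 4 mm, block top 10 mm above it; z up
- square_pocket: White insert block, 84 (x) x 72 x 10 mm, fixed in one of four changing places (two by two) of an aluminium tray (180 x 156 mm, rim 12 mm above the bench). In its top, centred, a 6 mm deep pocket with a dark floor: a large square one, 54 x 54 mm. Origin: centre of the block's underside, 3 mm above the bench; pocket floor 4 mm, block top 10 mm above it; z up
- oblong_pocket: White insert block, 84 (x) x 72 x 10 mm, fixed in one of four changing places (two by two) of an aluminium tray (180 x 156 mm, rim 12 mm above the bench). In its top, centred, a 6 mm deep pocket with a dark floor: a small rectangle, 44 mm (x) by 32 mm (y). Origin: centre of the block's underside, 3 mm above the bench; pocket floor 4 mm, block top 10 mm above it; z up
- short_header_center (a point): The short pin header, which does not belong in the kit: like the long one, but 34 mm long (x), 10 mm wide (y), 16 mm high. Point: its centre, 8 mm above its underside
- slim_capacitor_center (a point): The slim capacitor, which does not belong in the kit: like the wide one, but 18 mm in diameter and 30 mm high. Point: its centre, 15 mm above its underside
Mind the look-alikes: they are no part of the job. Leave any green look-alike of the part that bears long_header_center alone.

How it is judged:
By the outcome, as a careful person would: the job done as asked, in the order asked, and still so for the second after the job is handed in, with the robot touching nothing.
It also fails if it takes over 96 s, if anything falls off the work surface, if the arm or the gripper's body presses on something with over 40 N, if the wrist force passes 120 N, or if a joint passes its speed limit or range.

## Working session

There is one attempt and no reset: what is moved stays moved. The work goes in short steps, Python scripts to look and compute and a tool call to move; the robot and the scene stay as the last step left them, time stands still between calls to the robot, and variables do not carry over. Pictures are saved under pics/ and viewed, at most 14 in all, crops included, and the job is handed in when it is done.

Besides the shell and the picture viewer there is one more tool, called after ">>>" as name(argument=value, ...) on one line, values as JSON. move_arm: Moves the arm, as the interface text tells. Shifts and turns lie within -1 to 1; 1 stands for 100 mm of shift or 90 degrees of turn. Its arguments: {"type":"object","properties":{"moves":{"type":"string"},"squeeze":{"type":"number"}},"required":["moves"]}

```bash
mkdir -p pics; ls
python3 - <<'E'
from rig import robot
import cv2,numpy as np
for n in("top","scene"):
    c=robot.camera(n);cv2.imwrite(f"pics/{n}0.png",c["image"][:,:,::-1]);print(np.round(c["intrinsics"],1).tolist(),np.round(c["extrinsics"],3).tolist(),[k for k in c])
o=robot.get_obs();print({k:np.round(v,3).tolist() for k,v in o.items()})
E
```

```text
pics
[[379.5, 0.0, 275.7], [0.0, 379.5, 207.2], [0.0, 0.0, 1.0]] [[-0.01, -1.0, 0.006, -0.008], [0.997, -0.01, 0.072, -0.482], [-0.072, 0.007, 0.997, -0.985], [0.0, 0.0, 0.0, 1.0]] ['image', 'intrinsics', 'extrinsics']
[[476.4, 0.0, 285.1], [0.0, 476.4, 212.7], [0.0, 0.0, 1.0]] [[-0.534, 0.845, -0.016, 0.231], [-0.538, -0.325, 0.778, 0.213], [0.652, 0.424, 0.628, -1.387], [0.0, 0.0, 0.0, 1.0]] ['image', 'intrinsics', 'extrinsics']
{'time': 0.1, 'q': [-1.48, 0.528, 1.434, -0.0, 1.181, -0.179], 'joint_velocities': [-0.002, -0.002, -0.003, -0.001, 0.002, 0.0], 'joint_torque': [-0.0, -44.099, -17.715, 0.064, 0.053, -0.0], 'position': [0.167, -0.602, 0.233], 'tool_rot': [0.991, 0.134, 0.0, -0.001], 'ft_force': [0.832, -0.972, 0.508], 'moment': [0.054, 0.026, -0.07], 'grip_force': 0.0, 'grip_width': 0.087}
```

View pics/top0.png

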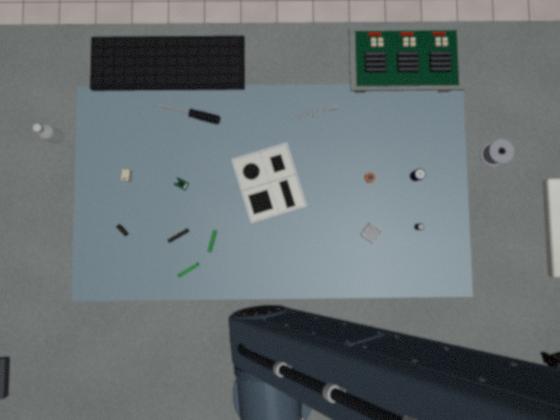

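View pics/scene0.png

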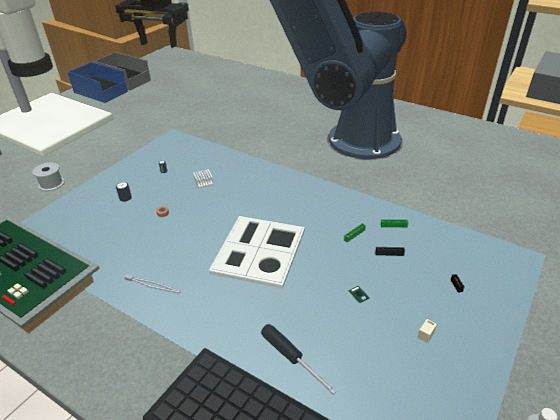

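The top view shows the long header at (178,235), short header at (122,230), wide capacitor at (418,174), slim capacitor at (419,227), heatsink at (371,232) and relay at (126,175). The tray is around (268,183): slot (287,192), square (261,202), round (251,171), oblong (278,163). The scene view shows the same layout.

```bash
cat > h.py <<'E'
import cv2,numpy as np
def ray(c,uv,z):
    K,E=c["intrinsics"],c["extrinsics"];R,t=E[:3,:3],E[:3,3]
    o=-R.T@t; uv=np.atleast_2d(np.asarray(uv,float))
    p=np.c_[(uv[:,0]-K[0,2])/K[0,0],-(uv[:,1]-K[1,2])/K[1,1],-np.ones(len(uv))]@R
    return o+p*((z-o[2])/p[:,2])[:,None]
def proj(c,P):
    K,E=c["intrinsics"],c["extrinsics"];p=np.atleast_2d(P)@E[:3,:3].T+E[:3,3]
    return np.c_[K[0,0]*p[:,0]/-p[:,2]+K[0,2],K[1,1]*p[:,1]/p[:,2]+K[1,2]]
def blob(c,uv,h,f,s=4):
    "largest contour of mask f(img) near uv in upscaled crop -> pixel contour"
    x,y=int(uv[0])-h,int(uv[1])-h
    im=cv2.resize(c["image"][y:y+2*h,x:x+2*h],None,fx=s,fy=s,interpolation=cv2.INTER_CUBIC)
    cs,_=cv2.findContours(f(im.astype(int)).astype(np.uint8),cv2.RETR_EXTERNAL,cv2.CHAIN_APPROX_NONE)
    k=max(cs,key=cv2.contourArea)[:,0,:]
    return (k+.5)/s-.5+[x,y]
def rect(P):
    "world xy contour -> centre, sizes mm(long,short), yaw deg of long side"
    (cx,cy),(w,h),a=cv2.minAreaRect((P[:,:2]*1000).astype(np.float32))
    if w<h:w,h,a=h,w,a+90
    return np.round([cx,cy,w,h,(a+90)%180-90],1)
E
python3 - <<'E'
from rig import robot
from h import *
t=robot.camera("top");s=robot.camera("scene")
np.savez("c0.npz",t=t["image"],s=s["image"])
dark=lambda T:(lambda i:i.max(2)<T)
light=lambda T:(lambda i:i.min(2)>T)
def show(n,z,*a):
  for nm,c,uv,h,f in a:
    k=blob(c,uv,h,f);print(n,nm,rect(ray(c,k,z)))
grey=lambda i:(i[:,:,0]>130)
show("lhdr",.012,("top",t,(178,235),14,dark(75)))
show("lhdr",.016,("scene",s,(390,251),20,dark(75)))
show("shdr",.012,("top",t,(122,230),12,dark(75)))
show("relay",.025,("top",t,(126,175),12,light(150)),("scene",s,(428,328),18,light(190)))
show("hs",.02,("top",t,(371,232),16,lambda i:i[:,:,0]>135))
show("cap",.04,("top",t,(419,173),12,lambda i:i[:,:,0]>150),("scene",s,(124,185),14,lambda i:i[:,:,0]>140))
show("tray",.013,("top",t,(268,183),55,light(150)),("scene",s,(258,250),60,light(165)))
for n,a,b in(("slot",(287,192),(249,232)),("square",(261,202),(282,238)),("round",(251,171),(270,265)),("oblong",(278,163),(235,258))):
    show(n,.013,("top",t,a,15,dark(90)),("scene",s,b,20,dark(100)))
big=lambda c,x,y,w,h,f:cv2.resize(c["image"][y:y+h,x:x+w],(w*f,h*f),interpolation=cv2.INTER_CUBIC)
m=np.hstack([np.vstack([big(t,165,220,33,33,8),big(t,355,215,33,33,8)]),np.vstack([big(t,110,160,33,33,8),big(t,402,157,33,33,8)]),np.vstack([big(s,370,235,44,33,6),big(s,185,163,44,33,6)])[:, :264]]) if 0 else np.hstack([np.vstack([big(t,165,220,33,33,8),big(t,355,215,33,33,8)]),np.vstack([big(t,110,160,33,33,8),big(t,402,157,33,33,8)]),np.vstack([big(s,373,234,33,33,8),big(s,187,163,33,33,8)])])
cv2.imwrite("pics/m.png",m[:,:,::-1])
E
```

```text
lhdr top [410.6 245.2  58.4   8.2 -59.8]
lhdr scene [416.3 249.6  61.7  24.5 -60.6]
shdr top [426.7 392.4  34.4  11.2  43.9]
relay top [574.5 382.9  18.7  15.6  -7. ]
relay scene [569.6 384.   30.   19.2  -6. ]
hs top [ 415.2 -261.5   84.9   83.2   89.4]
cap top [ 564.5 -389.7   21.    20.2   43.8]
cap scene [ 557.  -388.7  138.7   68.7   45.9]
tray top [548.7   4.6 182.  158.1  16.5]
tray scene [547.5   5.9 184.1 158.8  16.5]
slot top [518.  -43.   69.5  19.5  16.6]
slot scene [518.4 -40.7  68.5  21.2  16.6]
square top [497.3  27.8  49.6  49.  -73.1]
square scene [497.6  30.3  51.4  48.2 -73.8]
round top [579.7  52.1  40.3  39.7 -63.7]
round scene [579.8  54.7  42.5  39.7 -79.1]
oblong top [600.6 -18.5  39.   27.4  16.4]
oblong scene [600.8 -16.3  38.8  29.5  16.7]
```

View pics/m.png

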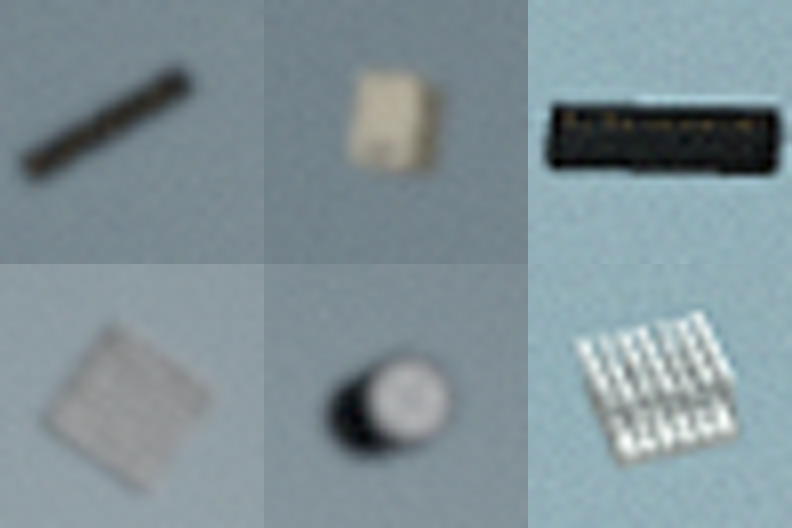

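The crops show long header, relay (long side near vertical), heatsink (rotated about 35°) and capacitor top, all upright. The two cameras agree on the tray within 2.5 mm. Next I'll refine the relay, heatsink and capacitor by saturation.

Run:
```python
from rig import robot
from h import *
t=robot.camera("top");s=robot.camera("scene")
def bal(i): # colour relative to bench: r-b
    return i[:,:,0]-i[:,:,2]
for n,z,c,uv,h,f in (
 ("hs",.025,t,(371,232),15,lambda i:bal(i)>-8),
 ("hs s",.0125,s,(204,178),14,lambda i:(bal(i)>-18)),
 ("cap",.04,t,(420,174),9,lambda i:(bal(i)>-12)&(i[:,:,0]>110)),
 ("capall",.04,t,(419,174),12,lambda i:(bal(i)>-12)),
 ("relay",.025,t,(126,175),11,lambda i:(bal(i)>10)&(i[:,:,0]>140)),
 ("relay s",.025,s,(428,328),18,lambda i:(i.min(2)>175)),
 ("lh",.016,t,(178,235),14,lambda i:(i.max(2)<80)),
 ("cap s all",.04,s,(123,190),14,lambda i:(bal(i)>-15))):
    k=blob(c,uv,h,f);print(n,rect(ray(c,k,z)),np.round(k.min(0),1),np.round(k.max(0),1))
P=lambda p:np.round(proj(s,p),1).tolist()
print(P([[.413,.247,.016],[.413,.247,0],[.564,-.390,.04],[.564,-.390,0],[.572,.383,.025],[.415,-.261,.025],[.415,-.261,0]]))
big=cv2.resize(s["image"][172:202,108:140],(512,480),interpolation=cv2.INTER_CUBIC)
cv2.imwrite("pics/cap.png",big[:,:,::-1])
```

```text
hs [ 412.9 -260.8   40.    39.6  -36. ] [360.9 222.9] [380.4 242.1]
hs s [ 407.7 -264.7   75.8   45.4   53.2] [193.1 168.9] [212.6 187.9]
cap [ 564.  -389.5   26.3   25.4   -2.1] [415.1 168.6] [424.9 178.6]
capall [ 561.6 -383.6   38.8   27.4  -57.1] [410.1 168.6] [424.9 179.9]
relay [570.9 382.   29.   20.   -7.4] [121.1 169.1] [128.9 180.1]
relay s [569.6 383.8  31.2  19.7  -5.4] [418.9 318.6] [436.1 334.1]
lh [410.6 244.2  58.8   8.9 -60.3] [167.9 228.9] [187.9 241.4]
cap s all [ 577.6 -366.    80.3   27.1   55. ] [116.1 182.1] [130.1 200.1]
[[389.0, 249.6], [388.1, 255.0], [120.4, 185.2], [124.2, 198.3], [426.8, 326.9], [201.7, 175.9], [203.0, 184.0]]
```

```bash
cat > plan.py <<'E'
import numpy as np,math
from scipy.spatial.transform import Rotation as R
def state():
    from rig import robot
    o=robot.get_obs();M=R.from_quat(o["tool_rot"]).as_matrix()
    return [*o["position"],math.degrees(math.atan2(M[1,0],M[0,0]))],o
def plan(cur,goals,grip):
    "goals: [x,y,z,yaw]; prints calls (one row text, rows needed); tool assumed pointing down"
    p=np.array(cur,float)
    for g in goals:
        g=np.array(g,float)
        while True:
            d=g-p;d[3]=(d[3]+540)%360-180
            a=math.radians(p[3]);sh=np.array([d[0]*math.cos(a)+d[1]*math.sin(a),d[0]*math.sin(a)-d[1]*math.cos(a),-d[2]])/.1
            n=max(1,math.ceil(max(np.abs(sh).max(),abs(d[3])/75)-1e-6)); sh=np.round(sh/n,3);tz=round(-d[3]/90/n,3)
            rows=max(1,math.ceil(max(np.linalg.norm(sh)/.5,abs(tz)*90/8.59)))
            print(f"x{rows}: {sh[0]} {sh[1]} {sh[2]} 0 0 {tz} {grip}")
            p[:2]+=.1*np.array([sh[0]*math.cos(a)+sh[1]*math.sin(a),sh[0]*math.sin(a)-sh[1]*math.cos(a)]);p[2]-=.1*sh[2];p[3]-=90*tz
            if n==1:break
        print("--")
E
python3 - <<'E'
from plan import *
c,o=state();print(np.round(c,4),o["time"])
c=[.167,-.602,.234,15.4]
plan(c,[[.5,-.2,.12,50],[.411,.246,.09,119.8],[.411,.246,.02,119.8]],.4)
E
```

```text
[ 0.1666 -0.6022  0.2332 15.4554] 0.3
x3: 0.856 -0.598 0.228 0 0 -0.077 0.4
x3: 0.921 -0.491 0.228 0 0 -0.077 0.4
x3: 0.974 -0.376 0.228 0 0 -0.077 0.4
x2: 0.675 -0.17 0.152 0 0 -0.051 0.4
x2: 0.686 -0.116 0.152 0 0 -0.051 0.4
x2: 0.694 -0.061 0.152 0 0 -0.051 0.4
--
x3: 0.71 -0.888 0.075 0 0 -0.194 0.4
x3: 0.944 -0.633 0.075 0 0 -0.194 0.4
x2: 0.727 -0.214 0.05 0 0 -0.129 0.4
x2: 0.755 -0.063 0.05 0 0 -0.129 0.4
x2: 0.753 0.09 0.05 0 0 -0.13 0.4
--
x2: 0.0 -0.0 0.7 0 0 -0.0 0.4
--
```

>>> move_arm(moves="0.86 -0.6 0.23 0 0 -0.08 0.4;0.86 -0.6 0.23 0 0 -0.08 0.4;0.86 -0.6 0.23 0 0 -0.08 0.4", squeeze=15)

```text
time: 0.6
position: [0.2356, -0.5153, 0.2088]
tool_rot: [0.98, 0.198, 0.001, -0.004]
ft_force: [0.8, 0.4, -0.1]
grip_width: 0.0703
grip_force: 0.0
```

>>> move_arm(moves="0.92 -0.49 0.23 0 0 -0.08 0.4;0.92 -0.49 0.23 0 0 -0.08 0.4;0.92 -0.49 0.23 0 0 -0.08 0.4")

```text
time: 0.9
position: [0.301, -0.4356, 0.1863]
tool_rot: [0.966, 0.26, 0.0, -0.003]
ft_force: [-0.8, -0.8, -0.5]
grip_width: 0.0468
grip_force: 0.0
```

>>> move_arm(moves="0.97 -0.38 0.23 0 0 -0.08 0.4;0.97 -0.38 0.23 0 0 -0.08 0.4;0.97 -0.38 0.23 0 0 -0.08 0.4")

```text
time: 1.2
position: [0.3659, -0.3556, 0.1636]
tool_rot: [0.947, 0.32, -0.0, -0.002]
ft_force: [-0.9, 0.4, -0.4]
grip_width: 0.0355
grip_force: 0.0
```

>>> move_arm(moves="0.68 -0.17 0.15 0 0 -0.05 0.4;0.68 -0.17 0.15 0 0 -0.05 0.4")

```text
time: 1.4
position: [0.4098, -0.3043, 0.1493]
tool_rot: [0.935, 0.356, 0.0, -0.0]
ft_force: [0.3, 0.9, -0.4]
grip_width: 0.0348
grip_force: 0.0
```

>>> move_arm(moves="0.69 -0.12 0.15 0 0 -0.05 0.4;0.69 -0.12 0.15 0 0 -0.05 0.4")

```text
time: 1.6
position: [0.4539, -0.2495, 0.1343]
tool_rot: [0.92, 0.392, 0.0, 0.0]
ft_force: [-0.1, -0.7, -0.3]
grip_width: 0.0347
grip_force: 0.0
```

>>> move_arm(moves="0.69 -0.06 0.15 0 0 -0.05 0.4;0.69 -0.06 0.15 0 0 -0.05 0.4")

```text
time: 1.8
position: [0.498, -0.1957, 0.1193]
tool_rot: [0.904, 0.428, 0.0, 0.001]
ft_force: [-0.3, 0.9, -0.8]
grip_width: 0.0349
grip_force: 0.0
```

>>> move_arm(moves="0.71 -0.89 0.08 0 0 -0.19 0.4;0.71 -0.89 0.08 0 0 -0.19 0.4;0.71 -0.89 0.08 0 0 -0.19 0.4")

```text
time: 2.1
position: [0.4698, -0.082, 0.1111]
tool_rot: [0.829, 0.559, -0.001, -0.002]
ft_force: [-0.3, 0.2, -0.9]
grip_width: 0.0345
grip_force: 0.0
```

>>> move_arm(moves="0.94 -0.63 0.08 0 0 -0.19 0.4;0.94 -0.63 0.08 0 0 -0.19 0.4;0.94 -0.63 0.08 0 0 -0.19 0.4")

```text
time: 2.4
position: [0.4484, 0.028, 0.1035]
tool_rot: [0.737, 0.675, -0.001, -0.001]
ft_force: [-0.9, -0.2, -0.3]
grip_width: 0.0349
grip_force: 0.0
```

>>> move_arm(moves="0.73 -0.21 0.05 0 0 -0.13 0.4;0.73 -0.21 0.05 0 0 -0.13 0.4")

```text
time: 2.6
position: [0.4366, 0.1011, 0.0987]
tool_rot: [0.666, 0.746, 0.0, 0.001]
ft_force: [-0.5, -0.4, 0.1]
grip_width: 0.0349
grip_force: 0.0
```

>>> move_arm(moves="0.76 -0.06 0.05 0 0 -0.13 0.4;0.76 -0.06 0.05 0 0 -0.13 0.4;0.76 -0.06 0.05 0 0 -0.13 0.4")

```text
time: 2.9
position: [0.4223, 0.1768, 0.0937]
tool_rot: [0.586, 0.811, 0.001, 0.001]
ft_force: [-0.5, -0.5, -0.1]
grip_width: 0.0348
grip_force: 0.0
```

Run:
```python
from plan import *
c,o=state();print(np.round(c,4),o["time"],np.round(o["q"],2),np.round(o["ft_force"],1))
plan(c,[[.411,.246,.09,119.8]],.4)
```

```text
[4.223000e-01 1.768000e-01 9.370000e-02 1.082958e+02] 2.9 [ 0.15  0.56  1.97 -0.    0.61 -0.17] [-0.5 -0.5 -0.1]
x2: 0.693 0.11 0.037 0 0 -0.128 0.4
--
```

>>> move_arm(moves="0.69 0.11 0.04 0 0 -0.128 0.4;0.69 0.11 0.04 0 0 -0.128 0.4;0.69 0.11 0.04 0 0 -0.128 0.4")

```text
time: 3.2
position: [0.4121, 0.2448, 0.0898]
tool_rot: [0.502, 0.865, 0.001, 0.001]
ft_force: [0.2, 0.4, 0.5]
grip_width: 0.0349
grip_force: 0.0
```

Run:
```python
from plan import *
from rig import robot
import cv2
im=[cv2.resize(robot.camera(n)["image"][y:y+75,x:x+100],(560,420),interpolation=cv2.INTER_CUBIC) for n,x,y in(("scene",340,205),)]
cv2.imwrite("pics/a.png",im[0][:,:,::-1])
c,o=state();print(np.round(c,4))
plan(c,[[.411,.246,.02,119.8]],.4)
```

```text
[4.119000e-01 2.437000e-01 8.970000e-02 1.195938e+02]
x2: 0.024 0.004 0.697 0 0 -0.002 0.4
--
```

View pics/a.png

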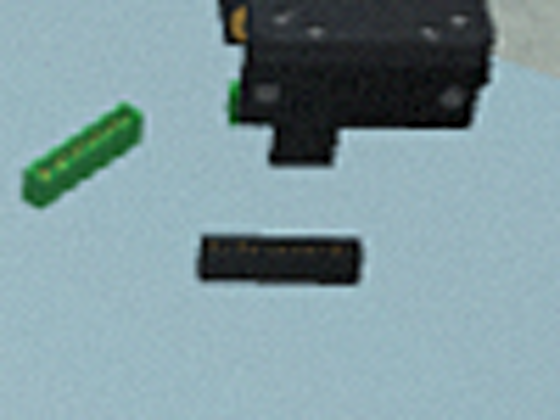

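The finger sits above the header; the 23 px sideways offset in the crop matches the vertical parallax. Descend and grip.

>>> move_arm(moves="0.02 0 0.4 0 0 0 0.4;0.02 0 0.6 0 0 0 0.4;0.02 0 0.7 0 0 0 0.4;0.02 0 0.7 0 0 0 0;0.02 0 0.7 0 0 0 0;0.02 0 0.7 0 0 0 0;0.02 0 0.7 0 0 0 0;0.02 0 0.7 0 0 0 0;0.02 0 0.7 0 0 0 0;0.02 0 0.7 0 0 0 0")

```text
time: 4.25
position: [0.4098, 0.246, 0.0204]
tool_rot: [0.502, 0.865, 0.001, 0.001]
ft_force: [0.4, -0.8, 6.0]
grip_width: 0.0099
grip_force: 15.0
```

>>> move_arm(moves="0 0 -0.2 0 0 0 0;0 0 -0.5 0 0 0 0;0 0 -0.5 0 0 0 0")

```text
time: 4.55
position: [0.4106, 0.2467, 0.0721]
tool_rot: [0.502, 0.865, 0.002, 0.002]
ft_force: [0.1, -0.6, 0.2]
grip_width: 0.0097
grip_force: 15.0
```

Run:
```python
from plan import *
from rig import robot
import cv2
im=[cv2.resize(robot.camera(n)["image"][y:y+75,x:x+100],(560,420),interpolation=cv2.INTER_CUBIC) for n,x,y in(("scene",340,205),)]
cv2.imwrite("pics/b.png",im[0][:,:,::-1])
c,o=state();print(np.round(c,4))
plan(c,[[.518,-.042,.075,196.5],[.518,-.042,.028,196.5]],0)
```

```text
[4.100000e-01 2.464000e-01 7.090000e-02 1.196955e+02]
x3: -0.76 -0.123 -0.01 0 0 -0.213 0
x3: -0.678 -0.365 -0.01 0 0 -0.213 0
x3: -0.52 -0.568 -0.01 0 0 -0.214 0
x3: -0.304 -0.708 -0.011 0 0 -0.213 0
--
x1: -0.0 0.0 0.47 0 0 -0.0 0
--
```

View pics/b.png

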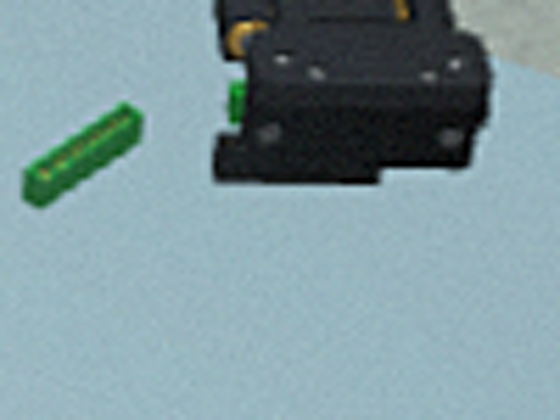

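The header is gripped and lifted level (dark bar from x≈213 to 380 at y≈160 in the crop).

>>> move_arm(moves="-0.76 -0.12 -0.01 0 0 -0.213 0;-0.76 -0.12 -0.01 0 0 -0.213 0;-0.76 -0.12 -0.01 0 0 -0.213 0")

```text
time: 4.9
position: [0.4377, 0.1714, 0.0698]
tool_rot: [0.351, 0.936, -0.0, 0.0]
ft_force: [-0.6, 0.1, 0.8]
grip_width: 0.0099
grip_force: 15.0
```

>>> move_arm(moves="-0.68 -0.365 -0.01 0 0 -0.213 0;-0.68 -0.365 -0.01 0 0 -0.213 0;-0.68 -0.365 -0.01 0 0 -0.213 0")

```text
time: 5.2
position: [0.4656, 0.0986, 0.0707]
tool_rot: [0.191, 0.982, -0.0, 0.001]
ft_force: [0.2, 0.7, 1.1]
grip_width: 0.0098
grip_force: 15.0
```

>>> move_arm(moves="-0.52 -0.57 -0.01 0 0 -0.214 0;-0.52 -0.57 -0.01 0 0 -0.214 0;-0.52 -0.57 -0.01 0 0 -0.214 0")

```text
time: 5.5
position: [0.4929, 0.026, 0.0717]
tool_rot: [0.024, 1.0, -0.0, 0.001]
ft_force: [0.5, 0.0, -0.5]
grip_width: 0.0099
grip_force: 15.0
```

>>> move_arm(moves="-0.3 -0.71 -0.01 0 0 -0.213 0;-0.3 -0.71 -0.01 0 0 -0.213 0;-0.3 -0.71 -0.01 0 0 -0.213 0;-0.3 -0.71 -0.01 0 0 -0.213 0;-0.3 -0.71 -0.01 0 0 -0.213 0")

```text
time: 6.0
position: [0.5157, -0.0424, 0.0726]
tool_rot: [-0.142, 0.99, 0.001, -0.001]
ft_force: [-0.7, 0.0, -0.5]
grip_width: 0.0096
grip_force: 15.0
```

Run:
```python
from plan import *
c,o=state();print(np.round(c,4))
plan(c,[[.518,-.042,.029,196.5]],0)
```

```text
[ 5.157000e-01 -4.240000e-02  7.260000e-02 -1.636155e+02]
x1: -0.023 -0.002 0.436 0 0 -0.001 0
--
```

>>> move_arm(moves="-0.02 0 0.25 0 0 0 0;-0.02 0 0.4 0 0 0 0;-0.02 0 0.43 0 0 0 0;-0.02 0 0.45 0 0 0 0;-0.02 0 0.45 0 0 0 0;-0.02 0 0.45 0 0 0 0")

```text
time: 6.6
position: [0.5191, -0.0423, 0.0291]
tool_rot: [-0.143, 0.99, -0.0, 0.0]
ft_force: [-0.5, 0.0, -0.2]
grip_width: 0.0098
grip_force: 15.0
```

Run:
```python
from plan import *
from rig import robot
import cv2
im=cv2.resize(robot.camera("scene")["image"][200:290,200:320],(720,540),interpolation=cv2.INTER_CUBIC)
cv2.imwrite("pics/c.png",im[:,:,::-1])
c,o=state();print(np.round(c,4),np.round(o["ft_force"],1))
```

```text
[ 5.192000e-01 -4.240000e-02  2.920000e-02 -1.635454e+02] [-0.6  0.5 -0.4]
```

View pics/c.png

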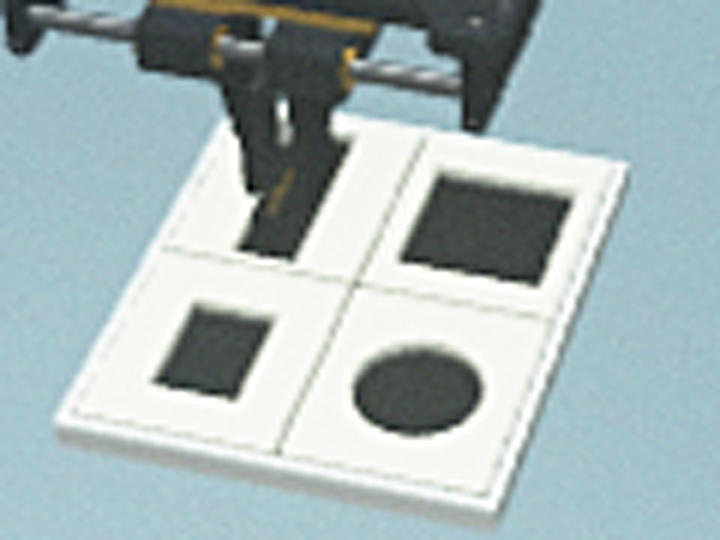

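The header is between the slot walls (slot at crop (295,190), clear all round). Lower the last millimetre, release and lift.

>>> move_arm(moves="0 0 0.01 0 0 0 0;0 0 0.015 0 0 0 0;0 0 0.015 0 0 0 0.27;0 0 0.015 0 0 0 0.27;0 0 0.015 0 0 0 0.27;0 0 0.015 0 0 0 0.27;0 0 -0.2 0 0 0 0.27;0 0 -0.6 0 0 0 0.27;0 0 -0.6 0 0 0 0.27")

```text
time: 7.55
position: [0.5216, -0.0432, 0.0922]
tool_rot: [-0.143, 0.99, -0.002, 0.004]
ft_force: [0.9, -0.2, 0.0]
grip_width: 0.0235
grip_force: 0.0
```

Run:
```python
from plan import *
c,o=state();print(np.round(c,4),np.round(o["ft_force"],1),o["grip_width"])
plan(c,[[.564,-.3885,.11,106.5],[.564,-.3885,.022,106.5]],0.6)
```

```text
[ 5.216000e-01 -4.320000e-02  9.220000e-02 -1.635368e+02] [ 0.9 -0.2  0. ] 0.02345955787551313
x3: 0.143 -0.858 -0.045 0 0 0.25 0.6
x3: -0.196 -0.847 -0.044 0 0 0.25 0.6
x3: -0.506 -0.708 -0.045 0 0 0.25 0.6
x3: -0.738 -0.461 -0.044 0 0 0.25 0.6
--
x2: 0.0 -0.0 0.88 0 0 -0.0 0.6
--
```

>>> move_arm(moves="0.14 -0.86 -0.045 0 0 0.25 0.6;0.14 -0.86 -0.045 0 0 0.25 0.6;0.14 -0.86 -0.045 0 0 0.25 0.6")

```text
time: 7.85
position: [0.5321, -0.1338, 0.0933]
tool_rot: [0.057, 0.998, -0.002, 0.002]
ft_force: [-0.5, 0.5, -0.3]
grip_width: 0.0399
grip_force: 0.0
```

>>> move_arm(moves="-0.2 -0.85 -0.045 0 0 0.25 0.6;-0.2 -0.85 -0.045 0 0 0.25 0.6;-0.2 -0.85 -0.045 0 0 0.25 0.6")

```text
time: 8.15
position: [0.5427, -0.2213, 0.0976]
tool_rot: [0.251, 0.968, -0.001, 0.003]
ft_force: [-0.6, 0.6, 0.6]
grip_width: 0.0515
grip_force: 0.0
```

>>> move_arm(moves="-0.5 -0.71 -0.045 0 0 0.25 0.6;-0.5 -0.71 -0.045 0 0 0.25 0.6;-0.5 -0.71 -0.045 0 0 0.25 0.6")

```text
time: 8.45
position: [0.552, -0.3079, 0.102]
tool_rot: [0.435, 0.9, -0.001, 0.003]
ft_force: [0.4, 0.5, -0.0]
grip_width: 0.0524
grip_force: 0.0
```

>>> move_arm(moves="-0.74 -0.46 -0.045 0 0 0.25 0.6;-0.74 -0.46 -0.045 0 0 0.25 0.6;-0.74 -0.46 -0.045 0 0 0.25 0.6;-0.74 -0.46 -0.045 0 0 0.25 0.6;-0.74 -0.46 -0.045 0 0 0.25 0.6")

```text
time: 8.95
position: [0.5606, -0.3872, 0.1055]
tool_rot: [0.598, 0.802, 0.0, -0.001]
ft_force: [0.5, 0.1, -0.4]
grip_width: 0.0525
grip_force: 0.0
```

Run:
```python
from plan import *
from rig import robot
import cv2
im=np.hstack([cv2.resize(robot.camera("scene")["image"][y:y+60,x:x+60],(390,390),interpolation=cv2.INTER_CUBIC) for x,y in((95,160),(220,205))])
cv2.imwrite("pics/d.png",im[:,:,::-1])
c,o=state();print(np.round(c,4),np.round(o["q"],2),o["grip_width"])
plan(c,[[.564,-.3885,.022,106.5]],.6)
```

```text
[ 5.610000e-01 -3.868000e-01  1.059000e-01  1.065809e+02] [-0.77  0.75  1.38  0.    1.02 -1.06] 0.052458656287652554
x2: -0.024 0.024 0.839 0 0 0.001 0.6
--
```

View pics/d.png

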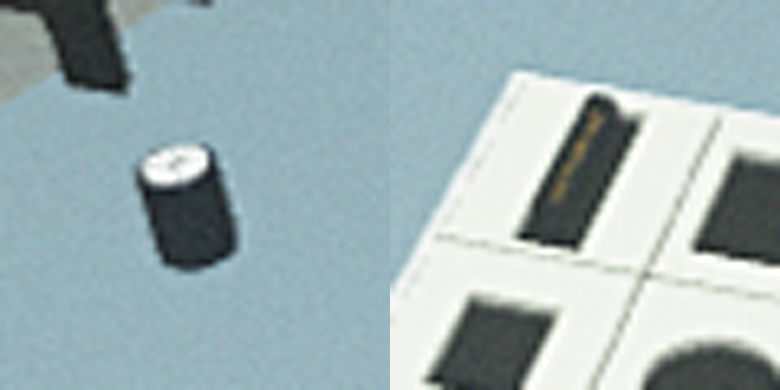

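The cap stands at crop (177,165) for its top centre, matching the estimate within ~2 mm. The long header lies in the slot. Descend.

>>> move_arm(moves="-0.015 0.015 0.4 0 0 0 0.6;-0.015 0.015 0.7 0 0 0 0.6;-0.015 0.015 0.84 0 0 0 0.6;-0.015 0.015 0.84 0 0 0 0;-0.015 0.015 0.84 0 0 0 0;-0.015 0.015 0.84 0 0 0 0;-0.015 0.015 0.84 0 0 0 0;-0.015 0.015 0.84 0 0 0 0;-0.015 0.015 0.84 0 0 0 0", squeeze=20)

```text
time: 9.95
position: [0.5643, -0.3901, 0.0244]
tool_rot: [0.599, 0.801, -0.0, 0.002]
ft_force: [0.1, 1.3, 6.1]
grip_width: 0.0296
grip_force: 20.0
```

>>> move_arm(moves="0 0 -0.2 0 0 0 0;0 0 -0.6 0 0 0 0;0 0 -0.6 0 0 0 0;0 0 -0.6 0 0 0 0")

```text
time: 10.35
position: [0.5637, -0.3897, 0.0839]
tool_rot: [0.599, 0.801, -0.0, 0.001]
ft_force: [-0.6, -0.2, -0.7]
grip_width: 0.0292
grip_force: 20.0
```

Run:
```python
from plan import *
c,o=state();print(np.round(c,4),np.round(o["q"],2),o["grip_width"])
plan(c,[[.58,.0535,.09,106.5],[.58,.0535,.03,106.5]],0)
```

```text
[ 5.637000e-01 -3.897000e-01  8.390000e-02  1.064482e+02] [-0.77  0.78  1.38 -0.    0.98 -1.05] 0.029223421444776184
x2: 0.841 0.282 -0.012 0 0 -0.0 0
x2: 0.841 0.282 -0.012 0 0 -0.0 0
x2: 0.841 0.283 -0.012 0 0 -0.0 0
x2: 0.841 0.282 -0.013 0 0 -0.0 0
x2: 0.841 0.283 -0.012 0 0 -0.001 0
--
x2: -0.0 -0.0 0.6 0 0 0.0 0
--
```

>>> move_arm(moves="0.84 0.28 -0.01 0 0 0 0;0.84 0.28 -0.01 0 0 0 0")

```text
time: 10.55
position: [0.5647, -0.299, 0.0819]
tool_rot: [0.6, 0.8, 0.0, -0.002]
ft_force: [-0.6, 0.2, -0.9]
grip_width: 0.0296
grip_force: 20.0
```

>>> move_arm(moves="0.84 0.28 -0.01 0 0 0 0;0.84 0.28 -0.01 0 0 0 0")

```text
time: 10.75
position: [0.5675, -0.209, 0.0828]
tool_rot: [0.599, 0.801, -0.0, -0.003]
ft_force: [0.5, 0.5, -0.7]
grip_width: 0.0295
grip_force: 20.0
```

>>> move_arm(moves="0.84 0.28 -0.01 0 0 0 0;0.84 0.28 -0.01 0 0 0 0")

```text
time: 10.95
position: [0.5706, -0.1206, 0.084]
tool_rot: [0.599, 0.801, -0.0, -0.002]
ft_force: [0.4, -0.0, -0.7]
grip_width: 0.0295
grip_force: 20.0
```

>>> move_arm(moves="0.84 0.28 -0.01 0 0 0 0;0.84 0.28 -0.01 0 0 0 0")

```text
time: 11.15
position: [0.5737, -0.0324, 0.0851]
tool_rot: [0.598, 0.801, -0.001, -0.002]
ft_force: [0.8, -0.2, -1.0]
grip_width: 0.03
grip_force: 20.0
```

>>> move_arm(moves="0.84 0.28 -0.01 0 0 0 0;0.84 0.28 -0.01 0 0 0 0;0.84 0.28 -0.01 0 0 0 0;0.84 0.28 -0.01 0 0 0 0;0.84 0.28 -0.01 0 0 0 0")

```text
time: 11.65
position: [0.5782, 0.0523, 0.0868]
tool_rot: [0.599, 0.801, -0.001, -0.001]
ft_force: [-0.2, 0.3, 0.2]
grip_width: 0.029
grip_force: 20.0
```

Run:
```python
from plan import *
c,o=state();print(np.round(c,4),np.round(o["q"],2),o["grip_width"])
plan(c,[[.58,.0535,.033,106.5]],0)
```

```text
[5.782000e-01 5.230000e-02 8.680000e-02 1.064087e+02] [-0.1   0.67  1.66 -0.    0.81 -0.39] 0.029046509778333642
x2: 0.006 0.021 0.538 0 0 -0.001 0
--
```

>>> move_arm(moves="0.01 0.02 0.3 0 0 0 0;0.01 0.02 0.5 0 0 0 0;0.01 0.02 0.53 0 0 0 0;0.01 0.02 0.54 0 0 0 0;0.01 0.02 0.54 0 0 0 0")

```text
time: 12.15
position: [0.5808, 0.0538, 0.0341]
tool_rot: [0.599, 0.801, 0.0, 0.0]
ft_force: [-0.3, -0.3, -0.9]
grip_width: 0.0292
grip_force: 20.0
```

>>> move_arm(moves="0 0 0.01 0 0 0 0;0 0 0.02 0 0 0 0;0 0 0.02 0 0 0 0")

```text
time: 12.45
position: [0.5805, 0.0548, 0.0321]
tool_rot: [0.599, 0.801, 0.0, 0.0]
ft_force: [0.9, 0.5, -0.5]
grip_width: 0.0291
grip_force: 20.0
```

Run:
```python
from plan import *
from rig import robot
import cv2
im=cv2.resize(robot.camera("scene")["image"][200:290,200:320],(720,540),interpolation=cv2.INTER_CUBIC)
cv2.imwrite("pics/e.png",im[:,:,::-1])
c,o=state();print(np.round(c,4),np.round(o["ft_force"],1))
```

```text
[5.804000e-01 5.480000e-02 3.200000e-02 1.064575e+02] [ 0.   0.1 -0.7]
```

View pics/e.png

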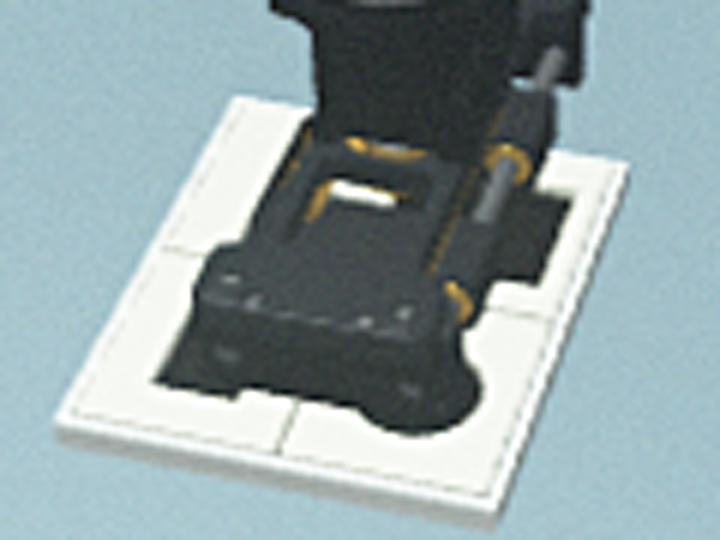

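The gripper hides the pocket, but its pose agrees with the plan to 1 mm and nothing pushes back. Lower, release, lift and go to the heatsink.

>>> move_arm(moves="0 0 0.01 0 0 0 0;0 0 0.01 0 0 0 0;0 0 0.01 0 0 0 0.5;0 0 0.01 0 0 0 0.5;0 0 0.01 0 0 0 0.5;0 0 0.01 0 0 0 0.5;0 0 -0.2 0 0 0 0.5;0 0 -0.6 0 0 0 0.5;0 0 -0.8 0 0 0 0.5;0 0 -0.8 0 0 0 0.5")

```text
time: 13.5
position: [0.5826, 0.0546, 0.1145]
tool_rot: [0.599, 0.801, 0.002, 0.003]
ft_force: [0.2, -0.3, -0.0]
grip_width: 0.0438
grip_force: 0.0
```

Run:
```python
from plan import *
c,o=state();print(np.round(c,4),np.round(o["q"],2),o["grip_width"])
plan(c,[[.413,-.26,.1,54],[.413,-.26,.021,54]],.75)
```

```text
[5.826000e-01 5.460000e-02 1.145000e-01 1.064532e+02] [-0.1   0.63  1.64  0.    0.86 -0.38] 0.043752085855730594
x3: -0.846 -0.839 0.048 0 0 0.194 0.75
x2: -0.706 -0.365 0.032 0 0 0.13 0.75
x2: -0.765 -0.214 0.033 0 0 0.129 0.75
x2: -0.791 -0.055 0.032 0 0 0.13 0.75
--
x2: -0.0 -0.0 0.79 0 0 -0.0 0.75
--
```

>>> move_arm(moves="-0.85 -0.84 0.05 0 0 0.194 0.75;-0.85 -0.84 0.05 0 0 0.194 0.75;-0.85 -0.84 0.05 0 0 0.194 0.75")

```text
time: 13.8
position: [0.5207, -0.0525, 0.1052]
tool_rot: [0.715, 0.699, -0.001, -0.002]
ft_force: [0.7, 0.1, 1.1]
grip_width: 0.0591
grip_force: 0.0
```

>>> move_arm(moves="-0.71 -0.365 0.03 0 0 0.13 0.75;-0.71 -0.365 0.03 0 0 0.13 0.75")

```text
time: 14.0
position: [0.4839, -0.1224, 0.1023]
tool_rot: [0.782, 0.623, -0.001, -0.001]
ft_force: [0.7, -0.9, -0.1]
grip_width: 0.0646
grip_force: 0.0
```

>>> move_arm(moves="-0.765 -0.21 0.03 0 0 0.13 0.75;-0.765 -0.21 0.03 0 0 0.13 0.75")

```text
time: 14.2
position: [0.4468, -0.1927, 0.0994]
tool_rot: [0.842, 0.539, -0.001, -0.001]
ft_force: [0.0, 0.7, -0.5]
grip_width: 0.0653
grip_force: 0.0
```

>>> move_arm(moves="-0.79 -0.055 0.03 0 0 0.13 0.75;-0.79 -0.055 0.03 0 0 0.13 0.75;-0.79 -0.055 0.03 0 0 0.13 0.75;-0.79 -0.055 0.03 0 0 0.13 0.75;-0.79 -0.055 0.03 0 0 0.13 0.75")

```text
time: 14.7
position: [0.4108, -0.2592, 0.097]
tool_rot: [0.891, 0.454, -0.0, -0.001]
ft_force: [0.2, -0.4, -0.6]
grip_width: 0.0651
grip_force: 0.0
```

Run:
```python
from plan import *
from rig import robot
import cv2
im=np.hstack([cv2.resize(robot.camera("scene")["image"][y:y+60,x:x+60],(390,390),interpolation=cv2.INTER_CUBIC) for x,y in((175,145),(245,215))])
cv2.imwrite("pics/f.png",im[:,:,::-1])
c,o=state();print(np.round(c,4),np.round(o["q"],2),o["grip_width"])
plan(c,[[.413,-.26,.021,54]],.75)
```

```text
[ 0.4113 -0.2591  0.0973 54.0221] [-0.79  0.57  1.9   0.    0.68 -0.16] 0.06539979706117288
x2: 0.003 0.019 0.763 0 0 0.0 0.75
--
```

View pics/f.png

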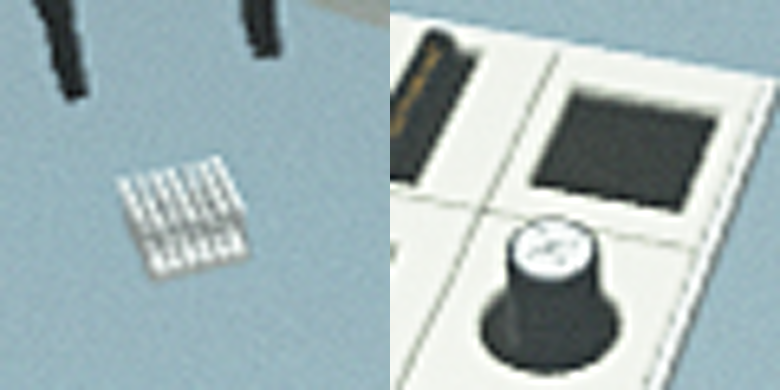

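The capacitor stands upright in the round pocket (crop (550,290)). The fingers straddle the heatsink with room on both sides.

>>> move_arm(moves="0.01 0.02 0.4 0 0 0 0.75;0.01 0.02 0.65 0 0 0 0.75;0.01 0.02 0.765 0 0 0 0.75;0.01 0.02 0.765 0 0 0 0;0.01 0.02 0.765 0 0 0 0;0.01 0.02 0.765 0 0 0 0;0.01 0.02 0.765 0 0 0 0;0.01 0.02 0.765 0 0 0 0;0.01 0.02 0.765 0 0 0 0", squeeze=20)

```text
time: 15.7
position: [0.4137, -0.2613, 0.0221]
tool_rot: [0.891, 0.453, 0.0, 0.001]
ft_force: [-0.4, 1.5, 7.0]
grip_width: 0.0399
grip_force: 20.0
```

>>> move_arm(moves="0 0 -0.2 0 0 0 0;0 0 -0.6 0 0 0 0;0 0 -0.6 0 0 0 0;0 0 -0.6 0 0 0 0")

```text
time: 16.1
position: [0.4136, -0.2614, 0.082]
tool_rot: [0.891, 0.453, 0.0, 0.001]
ft_force: [-0.6, 0.5, -0.4]
grip_width: 0.04
grip_force: 20.0
```

Run:
```python
from plan import *
c,o=state();print(np.round(c,4),np.round(o["q"],2),o["grip_width"])
plan(c,[[.4975,.029,.085,16.5],[.4975,.029,.03,16.5]],0)
```

```text
[ 0.4136 -0.2614  0.082  53.8871] [-0.79  0.6   1.9  -0.    0.64 -0.16] 0.04004085328530713
x3: 0.947 -0.345 -0.01 0 0 0.138 0
x3: 0.85 -0.54 -0.01 0 0 0.139 0
x3: 0.714 -0.712 -0.01 0 0 0.138 0
--
x2: -0.0 0.0 0.55 0 0 0.0 0
--
```

>>> move_arm(moves="0.95 -0.345 -0.01 0 0 0.138 0;0.95 -0.345 -0.01 0 0 0.138 0;0.95 -0.345 -0.01 0 0 0.138 0")

```text
time: 16.4
position: [0.4394, -0.1585, 0.0808]
tool_rot: [0.935, 0.356, -0.002, -0.003]
ft_force: [-0.8, 0.6, -0.8]
grip_width: 0.0399
grip_force: 20.0
```

>>> move_arm(moves="0.85 -0.54 -0.01 0 0 0.14 0;0.85 -0.54 -0.01 0 0 0.14 0;0.85 -0.54 -0.01 0 0 0.14 0")

```text
time: 16.7
position: [0.4685, -0.063, 0.082]
tool_rot: [0.968, 0.251, -0.001, -0.001]
ft_force: [-0.7, 1.0, -0.2]
grip_width: 0.0399
grip_force: 20.0
```

>>> move_arm(moves="0.71 -0.71 -0.01 0 0 0.138 0;0.71 -0.71 -0.01 0 0 0.138 0;0.71 -0.71 -0.01 0 0 0.138 0;0.71 -0.71 -0.01 0 0 0.138 0;0.71 -0.71 -0.01 0 0 0.138 0;0.71 -0.71 -0.01 0 0 0.138 0")

```text
time: 17.3
position: [0.4967, 0.0277, 0.0837]
tool_rot: [0.99, 0.142, -0.0, 0.0]
ft_force: [-0.2, -0.0, 0.6]
grip_width: 0.0399
grip_force: 20.0
```

Run:
```python
from plan import *
c,o=state();print(np.round(c,4),np.round(o["q"],2),o["grip_width"])
plan(c,[[.4975,.029,.031,16.5]],0)
```

```text
[ 0.4967  0.0277  0.0837 16.3574] [-0.17  0.61  1.87 -0.    0.66  1.12] 0.0399376653935293
x2: 0.011 -0.011 0.527 0 0 -0.002 0
--
```

>>> move_arm(moves="0.01 -0.01 0.3 0 0 0 0;0.01 -0.01 0.48 0 0 0 0;0.01 -0.01 0.52 0 0 0 0;0.01 -0.01 0.53 0 0 0 0;0.01 -0.01 0.54 0 0 0 0;0.01 -0.01 0.54 0 0 0 0")

```text
time: 17.9
position: [0.4984, 0.0302, 0.0308]
tool_rot: [0.99, 0.143, 0.001, 0.0]
ft_force: [-0.2, -0.3, -0.3]
grip_width: 0.0398
grip_force: 20.0
```

Run:
```python
from plan import *
from rig import robot
import cv2
im=cv2.resize(robot.camera("scene")["image"][200:290,200:320],(720,540),interpolation=cv2.INTER_CUBIC)
cv2.imwrite("pics/g.png",im[:,:,::-1])
c,o=state();print(np.round(c,4),np.round(o["ft_force"],1))
```

```text
[ 0.4984  0.0303  0.0308 16.4361] [ 1.  -1.   0.3]
```

View pics/g.png

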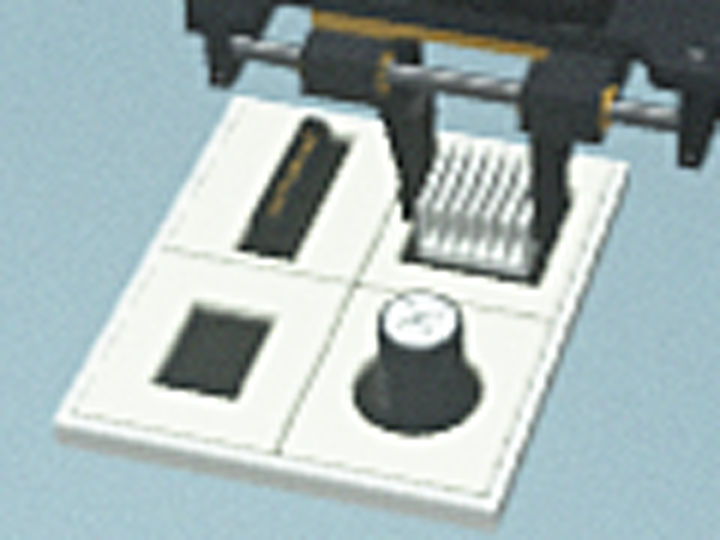

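The heatsink sits within the square pocket with gaps all round, and the header and capacitor stay seated. Lower, release, go to the relay.

>>> move_arm(moves="0 0 0.01 0 0 0 0;0 0 0.017 0 0 0 0;0 0 0.017 0 0 0 0.58;0 0 0.017 0 0 0 0.58;0 0 0.017 0 0 0 0.58;0 0 0.017 0 0 0 0.58;0 0 -0.2 0 0 0 0.58;0 0 -0.6 0 0 0 0.58;0 0 -0.7 0 0 0 0.58;0 0 -0.7 0 0 0 0.58")

```text
time: 18.95
position: [0.499, 0.0304, 0.1015]
tool_rot: [0.99, 0.143, 0.002, 0.001]
ft_force: [0.2, -0.2, -0.7]
grip_width: 0.0505
grip_force: 0.0
```

Run:
```python
from plan import *
c,o=state();print(np.round(c,4),np.round(o["q"],2),o["grip_width"])
plan(c,[[.5705,.383,.1,-6.5],[.5705,.383,.021,-6.5]],.5)
```

```text
[ 0.499   0.0304  0.1015 16.4551] [-0.16  0.57  1.86  0.    0.7   1.12] 0.05048831023635901
x2: 0.421 -0.795 0.004 0 0 0.064 0.5
x2: 0.339 -0.833 0.004 0 0 0.064 0.5
x2: 0.254 -0.863 0.004 0 0 0.064 0.5
x2: 0.166 -0.883 0.003 0 0 0.063 0.5
--
x2: -0.0 -0.0 0.79 0 0 0.0 0.5
--
```

>>> move_arm(moves="0.42 -0.8 0 0 0 0.064 0.5;0.42 -0.8 0 0 0 0.064 0.5")

```text
time: 19.15
position: [0.5152, 0.1195, 0.0989]
tool_rot: [0.996, 0.091, -0.001, -0.0]
ft_force: [0.3, -0.9, -0.3]
grip_width: 0.0452
grip_force: 0.0
```

>>> move_arm(moves="0.34 -0.83 0 0 0 0.064 0.5;0.34 -0.83 0 0 0 0.064 0.5")

```text
time: 19.35
position: [0.5329, 0.209, 0.0983]
tool_rot: [0.999, 0.042, -0.001, 0.0]
ft_force: [0.8, -0.4, 0.1]
grip_width: 0.0439
grip_force: 0.0
```

>>> move_arm(moves="0.25 -0.86 0 0 0 0.064 0.5;0.25 -0.86 0 0 0 0.064 0.5")

```text
time: 19.55
position: [0.5503, 0.2971, 0.098]
tool_rot: [1.0, -0.008, -0.001, 0.0]
ft_force: [-0.0, -0.5, -1.5]
grip_width: 0.0433
grip_force: 0.0
```

>>> move_arm(moves="0.17 -0.88 0 0 0 0.064 0.5;0.17 -0.88 0 0 0 0.064 0.5;0.17 -0.88 0 0 0 0.064 0.5;0.17 -0.88 0 0 0 0.064 0.5;0.17 -0.88 0 0 0 0.064 0.5")

```text
time: 20.05
position: [0.568, 0.3812, 0.0983]
tool_rot: [0.998, -0.058, -0.002, 0.001]
ft_force: [-0.4, -0.4, 0.8]
grip_width: 0.0432
grip_force: 0.0
```

Run:
```python
from plan import *
from rig import robot
import cv2
im=np.hstack([cv2.resize(robot.camera("scene")["image"][y:y+60,x:x+60],(390,390),interpolation=cv2.INTER_CUBIC) for x,y in((400,285),(245,205))])
cv2.imwrite("pics/i.png",im[:,:,::-1])
c,o=state();print(np.round(c,4),np.round(o["q"],2),o["grip_width"])
plan(c,[[.5705,.383,.021,-6.5]],.5)
```

```text
[ 0.5688  0.3809  0.0992 -6.6801] [ 0.43  0.76  1.37 -0.    1.01  2.11] 0.043243330628454216
x2: 0.015 -0.023 0.782 0 0 -0.002 0.5
--
```

View pics/i.png

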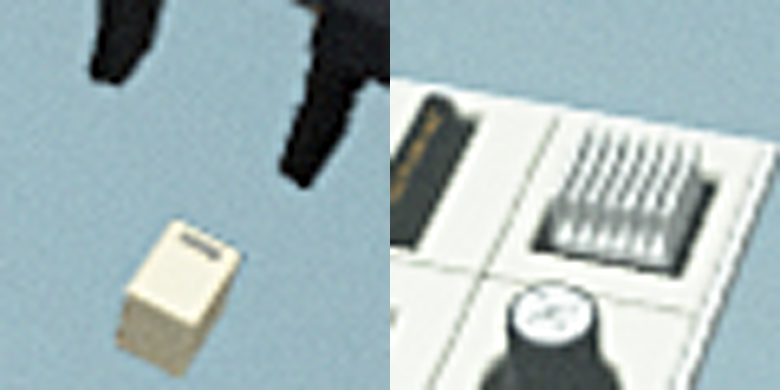

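The heatsink is seated in the square pocket. The relay lies between the fingers, with its long side parallel to the pads.

>>> move_arm(moves="0.015 -0.02 0.4 0 0 0 0.5;0.015 -0.02 0.65 0 0 0 0.5;0.015 -0.02 0.78 0 0 0 0.5;0.015 -0.02 0.78 0 0 0 0;0.015 -0.02 0.78 0 0 0 0;0.015 -0.02 0.78 0 0 0 0;0.015 -0.02 0.78 0 0 0 0;0.015 -0.02 0.78 0 0 0 0;0.015 -0.02 0.78 0 0 0 0")

```text
time: 21.05
position: [0.5721, 0.3849, 0.0238]
tool_rot: [0.998, -0.057, 0.001, -0.001]
ft_force: [0.0, 0.3, 6.8]
grip_width: 0.0199
grip_force: 20.0
```

>>> move_arm(moves="0 0 -0.2 0 0 0 0;0 0 -0.6 0 0 0 0;0 0 -0.9 0 0 0 0;0 0 -0.9 0 0 0 0")

```text
time: 21.45
position: [0.5741, 0.3862, 0.1174]
tool_rot: [0.998, -0.057, 0.005, -0.003]
ft_force: [-0.0, -0.0, 0.5]
grip_width: 0.0196
grip_force: 20.0
```

Run:
```python
from plan import *
c,o=state();print(np.round(c,4),np.round(o["q"],2),o["grip_width"])
plan(c,[[.64,.1,.115,10],[.6005,-.0175,.085,16.5]],0)
```

```text
[ 0.5741  0.3862  0.1174 -6.5738] [0.43 0.74 1.35 0.   1.04 2.12] 0.019608477259316626
x2: 0.327 0.923 0.008 0 0 -0.061 0
x2: 0.238 0.949 0.008 0 0 -0.062 0
x2: 0.144 0.969 0.008 0 0 -0.061 0
--
x2: -0.296 0.544 0.15 0 0 -0.036 0
x2: -0.327 0.527 0.15 0 0 -0.036 0
--
```

>>> move_arm(moves="0.33 0.92 0.01 0 0 -0.06 0;0.33 0.92 0.01 0 0 -0.06 0")

```text
time: 21.65
position: [0.5923, 0.2895, 0.1105]
tool_rot: [1.0, -0.008, -0.0, 0.0]
ft_force: [0.1, -0.6, -0.5]
grip_width: 0.02
grip_force: 20.0
```

>>> move_arm(moves="0.24 0.95 0.01 0 0 -0.06 0;0.24 0.95 0.01 0 0 -0.06 0")

```text
time: 21.85
position: [0.6145, 0.1921, 0.109]
tool_rot: [0.999, 0.038, -0.001, 0.0]
ft_force: [1.5, -0.0, -0.9]
grip_width: 0.0199
grip_force: 20.0
```

>>> move_arm(moves="0.14 0.97 0.01 0 0 -0.06 0;0.14 0.97 0.01 0 0 -0.06 0")

```text
time: 22.05
position: [0.6357, 0.0962, 0.1079]
tool_rot: [0.996, 0.085, -0.001, -0.0]
ft_force: [0.3, 0.3, -0.2]
grip_width: 0.02
grip_force: 20.0
```

>>> move_arm(moves="-0.3 0.54 0.15 0 0 -0.035 0;-0.3 0.54 0.15 0 0 -0.035 0")

```text
time: 22.25
position: [0.613, 0.0355, 0.0919]
tool_rot: [0.994, 0.109, -0.003, -0.0]
ft_force: [-0.8, -0.3, -0.4]
grip_width: 0.0201
grip_force: 20.0
```

>>> move_arm(moves="-0.33 0.53 0.15 0 0 -0.035 0;-0.33 0.53 0.15 0 0 -0.035 0;-0.33 0.53 0.15 0 0 -0.035 0;-0.33 0.53 0.15 0 0 -0.035 0;-0.33 0.53 0.15 0 0 -0.035 0")

```text
time: 22.75
position: [0.596, -0.0176, 0.0793]
tool_rot: [0.99, 0.139, 0.001, -0.0]
ft_force: [0.3, 0.3, -0.5]
grip_width: 0.0198
grip_force: 20.0
```

Run:
```python
from plan import *
c,o=state();print(np.round(c,4),np.round(o["q"],2),o["grip_width"])
plan(c,[[.6005,-.0175,.033,16.5]],0)
```

```text
[ 0.596  -0.0176  0.0793 15.988 ] [-0.22  0.7   1.63  0.    0.82  1.07] 0.019791677821450505
x1: 0.044 0.012 0.463 0 0 -0.006 0
--
```

>>> move_arm(moves="0.04 0.01 0.2 0 0 -0.006 0;0.04 0.01 0.4 0 0 -0.006 0;0.04 0.01 0.45 0 0 -0.006 0;0.04 0.01 0.47 0 0 -0.006 0;0.04 0.01 0.47 0 0 -0.006 0;0.04 0.01 0.47 0 0 -0.006 0")

```text
time: 23.35
position: [0.6001, -0.0188, 0.0329]
tool_rot: [0.99, 0.143, 0.001, 0.0]
ft_force: [-0.4, 0.8, -0.3]
grip_width: 0.0194
grip_force: 20.0
```

Run:
```python
from plan import *
from rig import robot
import cv2
im=cv2.resize(robot.camera("scene")["image"][200:290,200:320],(720,540),interpolation=cv2.INTER_CUBIC)
cv2.imwrite("pics/j.png",im[:,:,::-1])
c,o=state();print(np.round(c,4),np.round(o["ft_force"],1))
```

```text
[ 0.6001 -0.0189  0.033  16.4636] [ 0.2  0.5 -0.6]
```

View pics/j.png

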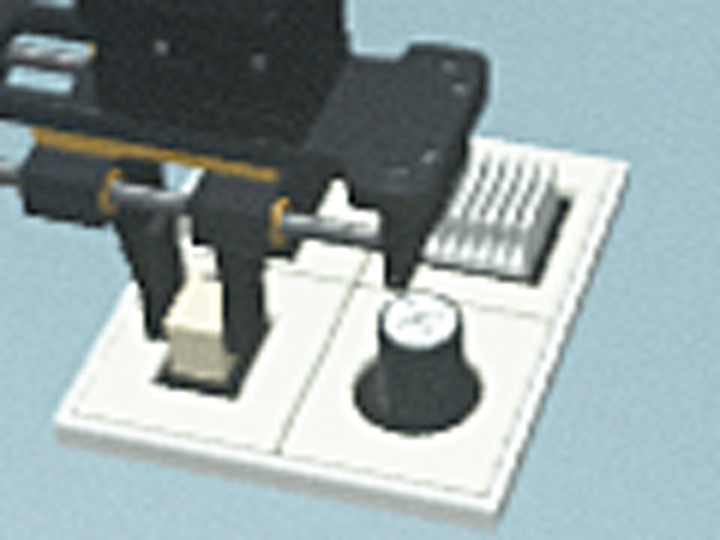

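The relay is inside the oblong pocket. Lower, release and lift clear.

>>> move_arm(moves="0 0 0.01 0 0 0 0;0 0 0.02 0 0 0 0;0 0 0.02 0 0 0 0.36;0 0 0.02 0 0 0 0.36;0 0 0.02 0 0 0 0.36;0 0 0.02 0 0 0 0.36;0 0 -0.2 0 0 0 0.36;0 0 -0.6 0 0 0 0.36;0 0 -0.9 0 0 0 0.36;0 0 -0.9 0 0 0 0.36")

```text
time: 24.4
position: [0.6026, -0.0196, 0.1264]
tool_rot: [0.99, 0.143, 0.004, 0.002]
ft_force: [-0.2, -0.6, 0.1]
grip_width: 0.0316
grip_force: 0.0
```

>>> move_arm(moves="-0.5 0.9 -0.5 0 0 0 0.36;-0.5 0.9 -0.5 0 0 0 0.36;-0.5 0.9 -0.5 0 0 0 0.36")

```text
time: 24.7
position: [0.5774, -0.1234, 0.1734]
tool_rot: [0.99, 0.142, 0.001, 0.001]
ft_force: [0.8, 1.1, 0.3]
grip_width: 0.0313
grip_force: 0.0
```

>>> move_arm(moves="-0.5 0.9 0 0 0 0 0.36;-0.5 0.9 0 0 0 0 0.36;-0.5 0.9 0 0 0 0 0.36")

```text
time: 25.0
position: [0.5536, -0.2252, 0.1712]
tool_rot: [0.99, 0.14, -0.0, 0.001]
ft_force: [-0.1, -0.3, -0.5]
grip_width: 0.0314
grip_force: 0.0
```

>>> move_arm(moves="0 0.9 0 0 0 0 0.36;0 0.9 0 0 0 0 0.36;0 0.9 0 0 0 0 0.36;0 0.9 0 0 0 0 0.36")

```text
time: 25.4
position: [0.5794, -0.3055, 0.1704]
tool_rot: [0.99, 0.142, -0.001, -0.001]
ft_force: [-0.7, 0.4, 0.1]
grip_width: 0.0311
grip_force: 0.0
```

Run:
```python
from rig import robot
import cv2
from h import *
s=robot.camera("scene");t=robot.camera("top")
im=np.hstack([cv2.resize(s["image"][205:295,205:310],(420,360),interpolation=cv2.INTER_CUBIC),cv2.resize(t["image"][135:230,220:315],(360,360),interpolation=cv2.INTER_CUBIC)])
im2=cv2.resize(s["image"][60:270,:],(780,293))
cv2.imwrite("pics/k.png",np.vstack([im,im2[:230]])[:,:,::-1])
```

```text
(no output)
```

View pics/k.png

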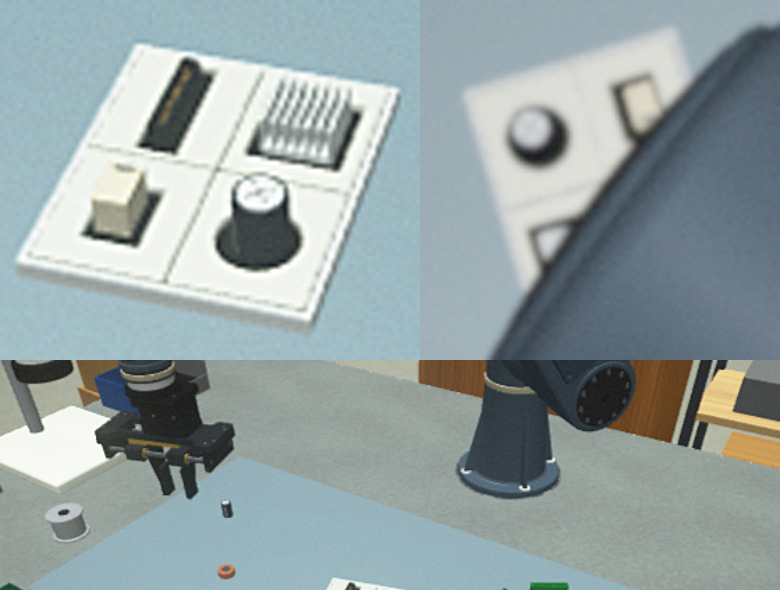

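All four parts stand upright in their pockets, with the dark floor visible around each, and the slim capacitor is still on the bench. Handing in.

```bash
python3 -c "
from rig import robot
print(robot.hand_in())"
```

```text
the job is handed in; nothing more can be done
None
```

I placed the long header, wide capacitor, heatsink and relay in their pockets in the order asked, left the look-alikes alone, and handed the job in at about 25 s; the hand-in gave no verdict, and seating was judged only from the camera pictures.

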